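# Catch tube stoppers from the dispenser and load them into the drawer steriliser

## Task

Load the stoppers into the steriliser: pull its drawer out to the stop, then take the steel pan by its handle and, holding it up off the bench under the stopper dispenser's chute, push the paddle back with the pan's rim until all six stoppers have slid into the pan. Then stand the pan with the stoppers upright in the open drawer, let go of it and push the drawer fully home. Leave the other things on the bench where they are.

Things in the scene. Friction and masses are not known exactly. Their poses are not given: they have to be found in the camera images.
- drawer (a joint): How far the steriliser's drawer is pulled out of its housing, m: 0 fully home, 0.2 at its stop. It slides straight out of the housing's front, towards the robot; about 2 N keeps it moving, no spring. It may start up to 30 mm ajar.
- steriliser: Fixed drawer-type bench steriliser: a low white box 172 wide, 270 deep, 138 high with its grey top plate, one full-width drawer; on the left or the right. Origin on the bench under the middle of the housing's front face; x points into the housing (away from the robot; the drawer comes out along -x), y to its left as seen from the robot, z up.
- drawer_handle (a point): Grip point of the drawer's handle, a round steel bar (11 mm thick, 110 long, along the steriliser's y) 35 mm in front of the drawer's white front (its axis), 35 mm below the housing's top. Axes as the steriliser's; moves with the drawer.
- drawer_floor (a point): On the drawer's flat inner floor (38 above the bench), at the foot of the white front, half way across. The inside runs from here 218 along +x and is 142 wide; side and back walls rise 46 above the floor, the white front 82. At the stop it is open from above over the first 200; the last 18 stay under the housing's top (underside 82 above the floor). Axes as the steriliser's; moves with the drawer.
- dispenser: Fixed steel stopper dispenser with clear sides, 325 tall, left or right. An open-topped chute, 76 wide inside, falls at 42 degrees to a lip facing the robot; a 31 high gate stands across the lip. The bench under the lip is free (foot plate from 60 behind it). Origin on the bench, 30 behind the lip, on the centre line; x away from the robot (chute runs down along -x), y left, z up.
- chute_lip (a point): Middle of the chute's lower edge, 135 above the bench. Stoppers leave it towards -x and land between 0 and about 70 mm in front of it. Axes as the dispenser's.
- gate (a joint): Angle of the sprung gate and paddle (one piece, axle at the chute's sides), rad: 0 shut, 0.5 fully open (stop). Pushing the paddle in the dispenser's +x swings it back and sinks the gate below the chute's floor; stoppers start to slide at about 0.35. It takes 1.5 N at first, about 3 N when open; the spring shuts it when let go.
- paddle (a point): Point on the paddle's front face for a rim to press, 85 above the bench, 31 in front of the lip when shut. Flat steel plate 96 wide, upright when shut, from 73 to 129 above the bench; fully open it leans back, top edge 99 above the bench, 19 behind the lip. With the pan's rim 80 to 95 above the bench the gate is fully open when the far rim is 20 to 30 behind the lip. Moves with the paddle.
- pan: Loose round steel sample pan, open on top: 114 across the rim, 102 across the foot, 58 high, wall and floor 3 thick, 0.22 kg, with a straight black handle. Origin under the middle of the pan, at its foot; the handle sticks out along -x, z up.
- pan_grip (a point): Grip point on the pan's black handle, 100 mm from the pan's middle, 44 above its foot. The handle is level, straight-sided, 14 wide, 18 tall, from 54 to 127 mm from the pan's middle. Axes as the pan's.
- pan_in (a point): Middle of the pan's inner floor, 3 mm above its foot. Axes as the pan's.
- stopper1_mid (a point): Stopper 1 of six alike: black plastic tube stopper, a 28 mm flange 9 thick under a tapered 22 mm plug, 30 long in all, 15 g; lies behind the gate in the chute. This point is on its axis, 12 mm above the flange's underside.
- stopper2_mid (a point): Stopper 2 of six alike: black plastic tube stopper, a 28 mm flange 9 thick under a tapered 22 mm plug, 30 long in all, 15 g; lies behind the gate in the chute. This point is on its axis, 12 mm above the flange's underside.
- stopper3_mid (a point): Stopper 3 of six alike: black plastic tube stopper, a 28 mm flange 9 thick under a tapered 22 mm plug, 30 long in all, 15 g; lies behind the gate in the chute. This point is on its axis, 12 mm above the flange's underside.
- stopper4_mid (a point): Stopper 4 of six alike: black plastic tube stopper, a 28 mm flange 9 thick under a tapered 22 mm plug, 30 long in all, 15 g; lies behind the gate in the chute. This point is on its axis, 12 mm above the flange's underside.
- stopper5_mid (a point): Stopper 5 of six alike: black plastic tube stopper, a 28 mm flange 9 thick under a tapered 22 mm plug, 30 long in all, 15 g; lies behind the gate in the chute. This point is on its axis, 12 mm above the flange's underside.
- stopper6_mid (a point): Stopper 6 of six alike: black plastic tube stopper, a 28 mm flange 9 thick under a tapered 22 mm plug, 30 long in all, 15 g; lies behind the gate in the chute. This point is on its axis, 12 mm above the flange's underside.
- wash_bottle: White squeeze wash bottle with a bent spout, 62 across, 180 tall; bystander. Origin under its middle.
- beaker: Clear beaker with white swabs, 68 across, 85 tall; bystander. Origin under its middle.
- petri_dish: Clear closed petri dish, 90 across, 14 high; bystander. Origin under its middle.
- reagent_bottle: White reagent bottle, 68 across, 150 tall; bystander. Origin under its middle.
- eraser: Small eraser in a sleeve, 38 x 19 x 12; bystander. Origin under its middle.
- forceps: Steel forceps lying on the bench, 110 long; bystander. Origin under its middle.
There are look-alikes about, which are no part of the job. What is shaped like the pan but red is not meant.

How it is judged:
On the way, in this order (a step that is already met when the one before it is completed fails the run):
1. the drawer is pulled out to its stop (within 8 mm) (value of joint drawer above 0.192 m), for 0.2 s.
2. the pan, held by the gripper, presses the dispenser's paddle (contact force between the fingers and pan above 1 N and contact force between pan and dispenser above 0.3 N and value of joint gate above 0.03 rad), for 0.02 s.
3. all six stoppers lie in the pan while the gripper holds it clear of the bench (horizontal distance between each of stopper1_mid, stopper2_mid, stopper3_mid, stopper4_mid, stopper5_mid, stopper6_mid and pan_in below 0.056 m and z of stopper1_mid in the frame of pan_in between 0 and 0.06 m and z of stopper2_mid in the frame of pan_in between 0 and 0.06 m and z of stopper3_mid in the frame of pan_in between 0 and 0.06 m and z of stopper4_mid in the frame of pan_in between 0 and 0.06 m and z of stopper5_mid in the frame of pan_in between 0 and 0.06 m and z of stopper6_mid in the frame of pan_in between 0 and 0.06 m and contact force between the fingers and pan above 1 N and height (world z) of pan above 0.012 m), for 0.2 s.
4. the pan with all six stoppers stands upright in the drawer, let go (horizontal distance between each of stopper1_mid, stopper2_mid, stopper3_mid, stopper4_mid, stopper5_mid, stopper6_mid and pan_in below 0.056 m and z of stopper1_mid in the frame of pan_in between 0 and 0.06 m and z of stopper2_mid in the frame of pan_in between 0 and 0.06 m and z of stopper3_mid in the frame of pan_in between 0 and 0.06 m and z of stopper4_mid in the frame of pan_in between 0 and 0.06 m and z of stopper5_mid in the frame of pan_in between 0 and 0.06 m and z of stopper6_mid in the frame of pan_in between 0 and 0.06 m and x of pan_in in the frame of drawer_floor between 0.04 and 0.18 m and y of pan_in in the frame of drawer_floor between -0.035 and 0.035 m and z of pan_in in the frame of drawer_floor below 0.012 m and angle between pan's own z axis and vertical below 0.12 rad and contact force between the fingers and pan below 0.1 N), for 0.2 s.
At the end, for the whole second after the job is handed in: The drawer is fully home (within 5 mm); the pan stands in it on the drawer's floor, upright (within 7 degrees), released and at rest, with all six stoppers inside the pan (all of step 4 and value of joint drawer below 0.005 m and linear speed of pan below 0.02 m/s); the robot touches nothing.
It fails at once if one of the other things on the bench is shifted by more than 30 mm (distance of any of wash_bottle, beaker, petri_dish, reagent_bottle, eraser, forceps from where it was at the start of the episode above 0.03 m).
It also fails if it takes over 69 s, if anything falls off the work surface, if the arm or the gripper's body presses on something with over 40 N, if the wrist force passes 120 N, or if a joint passes its speed limit or range.

## Robot

A 7-joint arm with a two-finger parallel gripper is mounted at the origin on the work surface. World frame = base frame: x ahead of the robot, y to its left, z up, the work surface at z = 0. Lengths are in m, angles in rad, forces in N, time in s.
With the tool pointing down it reaches from about 0.425 to 0.925 m from the base axis. Payload 6.8 kg.
Tool frame: the origin (TCP) lies midway between the tips of the shut fingers; the grasp point (between the pads) lies 19 mm behind it (bot.pinch_z is the distance from the TCP to the grasp point, in m); z points along the fingers, y is the line along which they close (so a half turn about z gives the same grasp; the last joint's range is limited). The gripper opens to 85 mm and grips with 20 to 120 N. Pads are 22 mm wide; open, the fingers measure 114 mm over their backs; the gripper's body (76 mm by 85 mm) begins 54 mm behind the grasp point. The pads swing forward as they close: fully open they stand 13 mm farther back than shut.
Start: joints at [-1.314, 0.477, 0.022, 1.555, -0.011, 1.109, -0.083], TCP at [0.241, 0.631, 0.231] pointing down, gripper open.
Joint ranges: [-2.96, 2.96], [-0.34, 2.1], [-1.41, 1.46], [0.24, 2.44], [-1.37, 4.51], [0.17, 1.92], [-2.96, 2.96]. Speed limits (rad/s): [2.39, 2.39, 3.14, 3.14, 3.14, 3.14, 3.14].

## Interface

Orientations are given as a unit quaternion [w, x, y, z].
In Python, from station import bot, imaging gives the robot as it stands. The module is installed in compiled form; this text tells all that it offers.
- The arm moves only by the tool carry_out, never from a script. Its argument "targets" is a list of rows, each a list of 5 numbers: the shift along the tool's x, y, z in cm, then the turn about the tool's z in degrees, then the opening, from -1 (shut) to 1 (fully open). In form: [[x, y, z, yaw, gripper], ...]. A call has 1 to 12 rows; each row shifts and turns the commanded pose from where the row before left it, along the tool's axes as they then stand; what a row does not reach is not made up. A row lasts 1/10 s, in which the tool goes at most 50 mm and 8.59 degrees, less where a joint would pass 70% of its speed; a pose out of reach is approached as far as the arm can. A call is refused whole if a number of a shift passes 5 or a number of a turn 8.59, either way. A call with a gripper value outside its range is refused whole. The fingers move at their own pace and stop on an object; "force" is the grip in N (left out, the last holds). Time passes only in rows, so rows that do not move let the fingers close. It gives the time, the measured TCP pose, the force, the opening and the grip force at its end, in the units of the state.
- bot.get_obs(): the state, without advancing time (a new reading comes with each control period).
- imaging.read_camera(name): name is "scene" or "top"; returns the picture (384x512x3 uint8, red, green, blue); there is no depth.
- imaging.calibration(name): a dict with "fx", "fy", "cx", "cy" (pixels), "extrinsics" (4x4, takes a point from world to camera coordinates). Camera axes: x right, y up, looking along -z (the intrinsics and any distortion apply to the point x, -y, -z); pixel columns grow to the right and rows downward; lengths in m; the calibration is good to about 2 mm. A picture is of the moment at which its call begins. calibration takes no time and is no camera call.
- bot.hand_in(): hands the job in; it is judged then, once.
The state is a dict: "t": time; "q": joint angles; "joint_vel": joint speeds; "joint_torque": joint torques, N m; "eef_pos": TCP position; "tool_rot": TCP orientation; "contact_force": force on the tool from outside, world axes, zero at the start; "torque": the same for the moment, N m; "gripper_width": opening from 0.0 (shut) to 1.0 (fully open); "grasp_force": force on a finger pad.
Only numpy, scipy, OpenCV 4.12 (cv2) and the standard library are available. Lean on these libraries where they do the work, as an engineer would, in place of code of your own. Each camera call takes 0.05 s, during which the arm holds its last target. There are 200 camera calls.

## Working session

There is one attempt and no reset: what is moved stays moved. The work goes in short steps, Python scripts to look and compute and a tool call to move; the robot and the scene stay as the last step left them, time stands still between calls to the robot, and variables do not carry over. Pictures are saved under pics/ and viewed, at most 10 in all, crops included, and the job is handed in when it is done.

Besides the shell and the picture viewer there is one more tool, called after "Emit:" as a command line: name --pt "numbers of a row" for each row, then --argument value for the rest. carry_out: Moves the arm, as the interface text tells. Its arguments: {"type":"object","properties":{"targets":{"type":"array"},"force":{"type":"number"}},"required":["targets"]}

```bash
mkdir -p pics; python3 - <<'E'
from station import bot, imaging
import cv2, numpy as np
for n in ("scene","top"):
    im=imaging.read_camera(n); cv2.imwrite(f"pics/{n}0.png",im[:,:,::-1])
    c=imaging.calibration(n); print(n,{k:(np.round(v,4).tolist() if k=="extrinsics" else v) for k,v in c.items()})
print(bot.get_obs(), bot.pinch_z)
E
```

```text
scene {'fx': 381.1962771876354, 'fy': 381.1962771876354, 'cx': 257.05214384278435, 'cy': 192.7395017184789, 'extrinsics': [[0.9532, 0.3023, 0.0094, -0.4769], [-0.2242, 0.6854, 0.6928, -0.0042], [0.2029, -0.6625, 0.7211, -1.3148], [0.0, 0.0, 0.0, 1.0]]}
top {'fx': 454.0669579699009, 'fy': 454.0669579699009, 'cx': 250.96978292440338, 'cy': 188.70089351472834, 'extrinsics': [[-0.0165, -0.9998, -0.0093, 0.0286], [0.987, -0.0178, 0.1597, -0.5227], [-0.1599, -0.0065, 0.9871, -1.3838], [0.0, 0.0, 0.0, 1.0]]}
{'t': 0.1, 'q': array([-1.31413306,  0.47775362,  0.02232977,  1.55633399, -0.01149435,
        1.10931477, -0.08307805]), 'joint_vel': array([-0.00118623, -0.0025403 , -0.00080812, -0.0038828 ,  0.00169434,
        0.00048629,  0.00041213]), 'joint_torque': array([ 5.51895500e-03, -5.97760785e+01,  1.61405571e+00, -2.81952381e+01,
        1.28359976e-02,  5.11366685e-03, -2.14502012e-05]), 'eef_pos': array([0.2406058 , 0.6300916 , 0.23040628]), 'tool_rot': array([-9.18297868e-05,  1.81344558e-01,  9.83419262e-01, -8.35822227e-04]), 'contact_force': array([ 0.66932297, -0.63629207, -0.474021  ]), 'torque': array([-0.01198059,  0.02919279,  0.04902448]), 'grasp_force': 0.0, 'gripper_width': 0.9990358007205924} 0.0187
```

View pics/scene0.png

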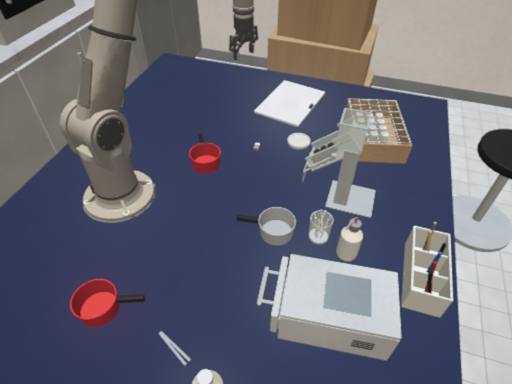

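View pics/top0.png

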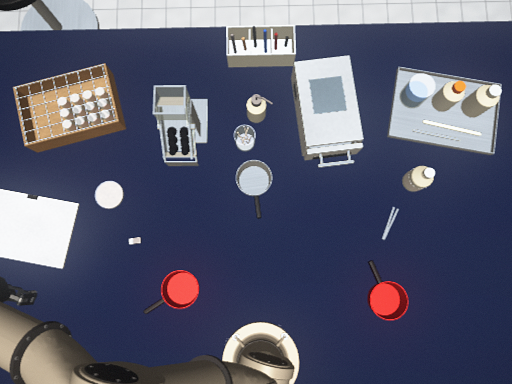

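The top view shows the pan at (254,178) with its handle pointing towards the robot. The dispenser is at (177,125) and the steriliser at (327,105), with its drawer bar near (336,159). The red pans are decoys. I'll enlarge both views to measure.

```bash
cat > h.py <<'E'
import numpy as np, cv2
from station import bot, imaging
from scipy.spatial.transform import Rotation as R
def cal(n):
    c=imaging.calibration(n); return c["fx"],c["fy"],c["cx"],c["cy"],np.array(c["extrinsics"])
def proj(n,P):
    fx,fy,cx,cy,E=cal(n); p=np.atleast_2d(P)@E[:3,:3].T+E[:3,3]
    return np.c_[cx+fx*p[:,0]/-p[:,2], cy-fy*p[:,1]/-p[:,2]]
def cast(n,u,v,z):
    fx,fy,cx,cy,E=cal(n); d=E[:3,:3].T@np.array([(u-cx)/fx,-(v-cy)/fy,-1]); o=-E[:3,:3].T@E[:3,3]
    return o+d*(z-o[2])/d[2]
def grab(n,f=None):
    im=imaging.read_camera(n)[:,:,::-1].copy()
    if f: cv2.imwrite(f"pics/{f}.png",im)
    return im
def tool():
    o=bot.get_obs(); q=o["tool_rot"]; return o,R.from_quat([q[1],q[2],q[3],q[0]]).as_matrix()
def goto(x,y,z,ang=None):
    """ang: wanted world direction (deg) of tool y (mod 180). prints turn, then shift after the turn"""
    o,M=tool(); a=np.degrees(np.arctan2(M[1,1],M[0,1])); t=0
    if ang is not None: t=-((ang-a+90)%180-90)   # tool z is down
    M2=M@R.from_euler('z',t,degrees=True).as_matrix()
    print("t",round(o["t"],2),"pos",o["eef_pos"].round(4),"yang",round(a,2),"turn",round(t,2),"shift cm",(M2.T@(np.array([x,y,z])-o["eef_pos"])*100).round(2),"F",o["contact_force"].round(1))
E
python3 - <<'E'
import cv2
def crop(n,x,y,w,h,s,o):
    im=cv2.imread(f"pics/{n}0.png")[y:y+h,x:x+w]; im=cv2.resize(im,None,fx=s,fy=s,interpolation=cv2.INTER_CUBIC)
    for g in range((x//20+1)*20,x+w,20): cv2.putText(im,str(g),((g-x)*s,10),0,.35,(0,255,255)); cv2.line(im,((g-x)*s,12),((g-x)*s,18),(0,255,255))
    for g in range((y//20+1)*20,y+h,20): cv2.putText(im,str(g),(0,(g-y)*s+4),0,.35,(0,255,255)); cv2.line(im,(24,(g-y)*s),(30,(g-y)*s),(0,255,255))
    cv2.imwrite("pics/"+o,im)
crop("top",145,45,225,180,3,"topc.png")
crop("scene",225,110,180,195,3,"scenec.png")
E
```

```text
(no output)
```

View pics/topc.png

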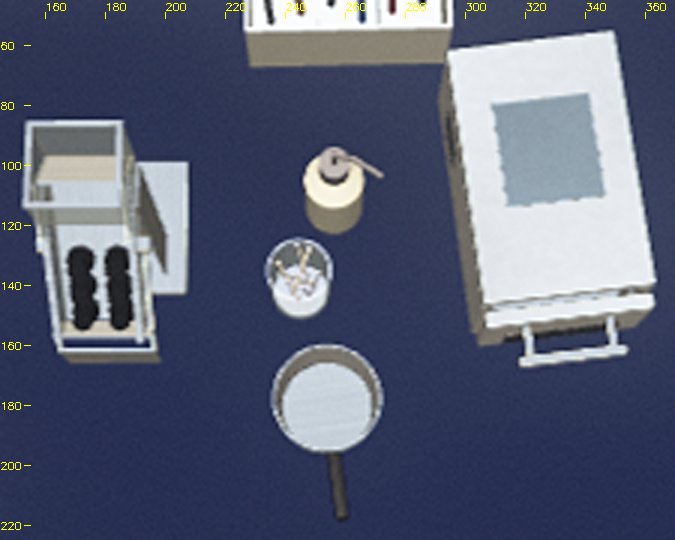

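View pics/scenec.png

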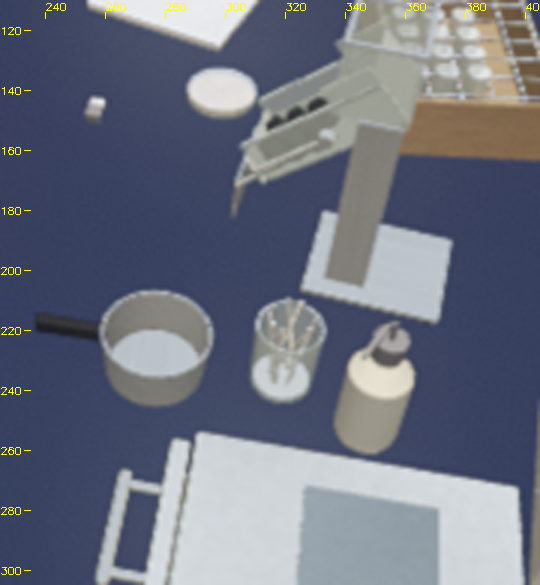

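The crops show these features, converted to full-image pixels:
- **Steriliser top corners:** (307,147), (363,139), (294,62) and (349,56).
- **Drawer bar:** (318,166) to (354,162).
- **Pan:** rim centre at (254,178) and handle end at (259,218).
- **Dispenser:** gate and paddle line at (165–198,162), and the foot plate is visible in both views.

I'll cast these onto planes at the right heights.

```bash
python3 - <<'E'
from h import *
T=lambda x,y,z:cast("top",145+x/3,45+y/3,z); S=lambda x,y,z:cast("scene",225+x/3,110+y/3,z)
def p(n,*a): print(n,*[v.round(4)[:2] for v in a])
p("housing top NL NR FL FR",T(485,305,.138),T(655,283,.138),T(447,50,.138),T(613,32,.138))
p("front top edge L R",T(487,322,.12),T(652,300,.12)); p("bar L R",T(520,362,.1085),T(627,350,.1085))
p("scene housing NL FL",S(200,434,.138),S(519,488,.138)); p("scene bar L R",S(125,472,.1085),S(103,580,.1085))
p("scene front L top",S(181,440,.12))
p("pan rim c top",T(328,399,.058)); p("scene rim c",S(156.5,334,.058)); p("handle near end top",T(341,518,.053),"");p("scene handle end",S(37,322,.046))
p("foot plate top NR FR",T(186,293,.005),T(188,162,.005)); p("scene plate NL NR FR FL",S(302,290,.005),S(325,212,.005),S(437,322,.005),S(452,240,.005))
p("gate top L R",T(61,351,.158),T(158,348,.158)); p("paddle bottom L R",T(69,362,.073),T(159,361,.073))
p("hopper top NL NR FL FR",T(27,208,.325),T(127,207,.325),T(28,122,.325),T(122,122,.325))
p("scene paddle bottom", S(235,215,.073))
im=cv2.imread("pics/top0.png"); h=cv2.cvtColor(im,cv2.COLOR_BGR2HSV)
# handle: dark and low-saturation pixels below the pan
m=((h[:,:,1]<110)&(h[:,:,2]<90)).astype(np.uint8); m[:192]=0;m[225:]=0;m[:,:245]=0;m[:,270:]=0
ys,xs=np.nonzero(m); print(len(xs)); vx,vy,x0,y0=cv2.fitLine(np.c_[xs,ys].astype(np.float32),2,0,.01,.01).ravel()
print(vx,vy,x0,y0,ys.min(),ys.max()); A=cast("top",x0-20*vx*np.sign(vy),y0-20*abs(vy),.053);B=cast("top",x0,y0,.053);print(A,B,np.degrees(np.arctan2(*(A-B)[[1,0]])))
# pan rim outline
m=(h[:,:,1]<110).astype(np.uint8); m[:,:230]=0; m[:,280:]=0; m[:157]=0; m[205:]=0
m=cv2.morphologyEx(m,cv2.MORPH_OPEN,np.ones((7,7)));c=max(cv2.findContours(m,0,1)[0],key=cv2.contourArea); print(cv2.fitEllipse(c),cv2.boundingRect(c))
E
```

```text
housing top NL NR FL FR [ 0.6309 -0.1484] [ 0.6502 -0.3174] [ 0.8992 -0.1194] [ 0.9152 -0.2894]
front top edge L R [ 0.618 -0.152] [ 0.6375 -0.318 ]
bar L R [ 0.579 -0.185] [ 0.5893 -0.2929]
scene housing NL FL [ 0.642 -0.156] [ 0.9066 -0.1266]
scene bar L R [ 0.5869 -0.1939] [ 0.599  -0.2964]
scene front L top [ 0.626  -0.1548]
pan rim c top [0.5541 0.0084]
scene rim c [0.5627 0.0044]Traceback (most recent call last):
  File "<stdin>", line 8, in <module>
  File "<stdin>", line 3, in p
AttributeError: 'str' object has no attribute 'round'. Did you mean: 'count'?
```

```bash
python3 - <<'E'
from h import *
T=lambda x,y,z:cast("top",145+(x+.5)/3-.5,45+(y+.5)/3-.5,z); S=lambda x,y,z:cast("scene",225+(x+.5)/3-.5,110+(y+.5)/3-.5,z)
def p(n,*a): print(n,*[v.round(4)[:2] for v in a])
print([-(cal(n)[4][:3,:3].T@cal(n)[4][:3,3]) for n in("top","scene")])
p("pan rim c top",T(328,399,.058)); p("scene rim c",S(156.5,334,.058)); p("handle near end top",T(341,518,.053));p("scene handle end",S(37,322,.046))
p("foot plate top NR FR",T(186,293,.005),T(188,162,.005)); p("scene plate NR NL FR FL",S(302,290,.005),S(325,212,.005),S(437,322,.005),S(452,240,.005))
p("gate top L R",T(61,351,.158),T(158,348,.158)); p("paddle bottom L R",T(69,362,.073),T(159,361,.073))
p("hopper top NL NR FL FR",T(27,208,.325),T(127,207,.325),T(28,122,.325),T(122,122,.325))
p("scene paddle bottom", S(235,215,.073))
im=cv2.imread("pics/top0.png"); h=cv2.cvtColor(im,cv2.COLOR_BGR2HSV)
m=((h[:,:,1]<110)&(h[:,:,2]<90)).astype(np.uint8); m[:197]=0;m[225:]=0;m[:,:245]=0;m[:,270:]=0
ys,xs=np.nonzero(m); vx,vy,x0,y0=cv2.fitLine(np.c_[xs,ys].astype(np.float32),2,0,.01,.01).ravel()
print(len(xs),ys.min(),ys.max()); s=np.sign(vy);A=cast("top",x0-20*vx*s,y0-20*vy*s,.053);B=cast("top",x0,y0,.053);print("handle mid",B,"dir to pan",np.degrees(np.arctan2(*(A-B)[[1,0]])))
o,M=tool(); print("tcp px",proj("top",o["eef_pos"]),proj("scene",o["eef_pos"]))
for n,z in(("top",.058),):
    m=(h[:,:,1]<110).astype(np.uint8); m[:,:230]=0; m[:,280:]=0; m[:157]=0; m[205:]=0
    m=cv2.morphologyEx(m,cv2.MORPH_OPEN,np.ones((9,9)));c=max(cv2.findContours(m,0,1)[0],key=cv2.contourArea); print(cv2.fitEllipse(c),cv2.boundingRect(c))
E
```

```text
[array([0.29514332, 0.01025406, 1.44972728]), array([ 0.72046857, -0.72395486,  0.95547256])]
pan rim c top [0.5552 0.0094]
scene rim c [0.5613 0.0054]
handle near end top [ 0.4315 -0.0018]
scene handle end [ 0.4368 -0.0078]
foot plate top NR FR [0.6858 0.1626] [0.8357 0.1602]
scene plate NR NL FR FL [0.6895 0.1602] [0.6927 0.2925] [0.8384 0.1596] [0.8419 0.2921]
gate top L R [0.5887 0.268 ] [0.5899 0.1737]
paddle bottom L R [0.5962 0.2766] [0.5955 0.1834]
hopper top NL NR FL FR [0.6773 0.2658] [0.6765 0.1796] [0.7552 0.2663] [0.7535 0.1844]
scene paddle bottom [0.6009 0.184 ]
102 197 218
handle mid [0.46336633 0.00063549 0.053     ] dir to pan 6.7303740420181954
tcp px [[ 20.88780492 287.02756154]] [[243.24500789  58.74182292]]
((253.51795959472656, 177.47250366210938), (36.13337707519531, 36.34823989868164), 135.13267517089844) (236, 160, 36, 36)
```

```bash
python3 - <<'E'
from h import *
goto(.587,-.2417,.20,6.2)
E
```

```text
t 0.1 pos [0.2406 0.6301 0.2304] yang 69.1 turn 62.9 shift cm [-90.41  25.02   3.16] F [ 0.7 -0.6 -0.5]
```

Emit:
carry_out --pt "0 0 0 7.86 -0.35" --pt "0 0 0 7.86 -0.35" --pt "0 0 0 7.86 -0.35" --pt "0 0 0 7.86 -0.35" --pt "0 0 0 7.86 -0.35" --pt "0 0 0 7.86 -0.35" --pt "0 0 0 7.86 -0.35" --pt "0 0 0 7.86 -0.35" --pt "-4 1.1 0 0 -0.35" --pt "-4 1.1 0 0 -0.35" --pt "-4 1.1 0 0 -0.35" --pt "-4 1.1 0 0 -0.35" --force 60

```text
t: 1.3
eef_pos: [0.3021, 0.4745, 0.2309]
tool_rot: [0.0, 0.668, 0.745, -0.0]
contact_force: [0.3, -0.2, 0.5]
gripper_width: 0.327
grasp_force: 0.0
```

Emit:
carry_out --pt "-4 1.1 0 0 -0.35" --pt "-4 1.1 0 0 -0.35" --pt "-4 1.1 0 0 -0.35" --pt "-4 1.1 0 0 -0.35" --pt "-4 1.1 0 0 -0.35" --pt "-4 1.1 0 0 -0.35" --pt "-4 1.1 0 0 -0.35" --pt "-4 1.1 0 0 -0.35" --pt "-4 1.1 0 0 -0.35" --pt "-4 1.1 0 0 -0.35" --pt "-4 1.1 0 0 -0.35" --pt "-4 1.1 0 0 -0.35"

```text
t: 2.5
eef_pos: [0.4852, 0.0119, 0.2313]
tool_rot: [-0.0, 0.668, 0.745, 0.0]
contact_force: [0.7, 1.1, 0.9]
gripper_width: 0.322
grasp_force: 0.0
```

```bash
python3 - <<'E'
from h import *
goto(.587,-.2417,.16,6.2); print(bot.get_obs()["gripper_width"])
E
```

```text
t 2.5 pos [0.4852 0.0119 0.2313] yang 6.24 turn 0.04 shift cm [-26.31   7.38   7.12] F [0.7 1.1 0.9]
0.3219275346010173
```

Emit:
carry_out --pt "-3.8 1.05 0 0 -0.35" --pt "-3.8 1.05 0 0 -0.35" --pt "-3.8 1.05 0 0 -0.35" --pt "-3.8 1.05 0 0 -0.35" --pt "-3.8 1.05 1 0 -0.35" --pt "-3.8 1.05 1.5 0 -0.35" --pt "-3.5 1.1 2 0 -0.35" --pt "0 0 2.2 0 -0.35" --pt "0 0 0.4 0 -0.35"

```text
t: 3.4
eef_pos: [0.5852, -0.2404, 0.1572]
tool_rot: [-0.002, 0.668, 0.744, -0.001]
contact_force: [-0.9, 0.9, -0.9]
gripper_width: 0.327
grasp_force: 0.0
```

```bash
python3 - <<'E'
from h import *
goto(.587,-.2417,.084,6.2)
t=grab("top"); s=grab("scene"); o,M=tool()
print(proj("top",o["eef_pos"]),proj("scene",o["eef_pos"]))
a=cv2.resize(t[100:200,280:390],None,fx=4,fy=4,interpolation=2); b=cv2.resize(s[190:340,230:330],None,fx=3.6,fy=3.6,interpolation=2)
H=max(a.shape[0],b.shape[0]); w=np.zeros((H,a.shape[1]+b.shape[1],3),np.uint8); w[:a.shape[0],:a.shape[1]]=a; w[:b.shape[0],a.shape[1]:]=b; cv2.imwrite("pics/b1.png",w)
E
```

```text
t 3.4 pos [ 0.5852 -0.2404  0.1572] yang 6.11 turn -0.09 shift cm [-0.16  0.2   7.32] F [-0.9  0.9 -0.9]
[[339.26191468 159.12470123]] [[261.74710219 270.89482941]]
```

View pics/b1.png

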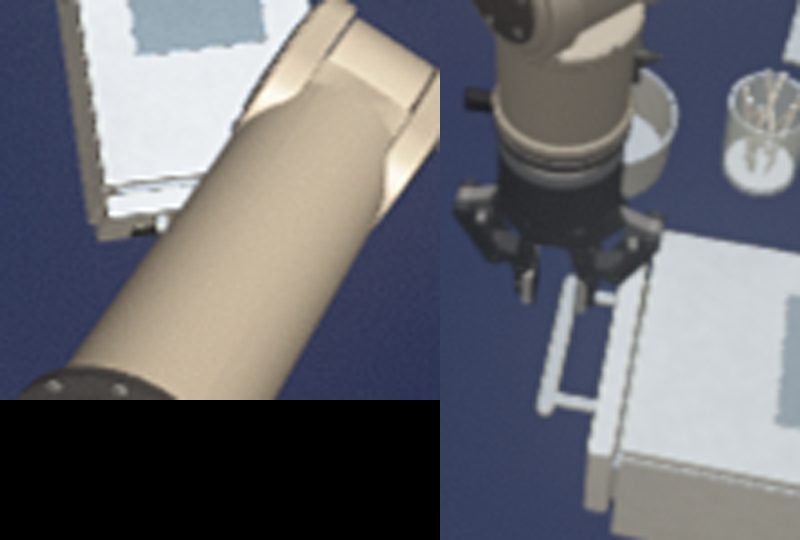

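The crop shows the fingers straddling the line of the bar. The left finger, at crop (528,300), is outside it, and the right one, at (583,305), is between the bar and the drawer front. I'll go down carefully.

Emit:
carry_out --pt "-0.1 0.2 1.5 0 -0.35" --pt "0 0 1.5 0 -0.35" --pt "0 0 1 0 -0.35" --pt "0 0 1 0 -0.35" --pt "0 0 0 0 -0.35"

```text
t: 4.0
eef_pos: [0.5883, -0.2401, 0.1086]
tool_rot: [-0.001, 0.668, 0.744, -0.001]
contact_force: [0.5, -0.3, 0.2]
gripper_width: 0.32
grasp_force: 0.0
```

```bash
python3 - <<'E'
from h import *
goto(.587,-.2417,.087,6.2)
s=grab("scene"); cv2.imwrite("pics/b2.png",cv2.resize(s[210:330,230:330],None,fx=5,fy=5,interpolation=2))
E
```

```text
t 4.0 pos [ 0.5883 -0.2401  0.1086] yang 6.23 turn 0.03 shift cm [-0.15 -0.14  2.16] F [ 0.5 -0.3  0.2]
```

View pics/b2.png

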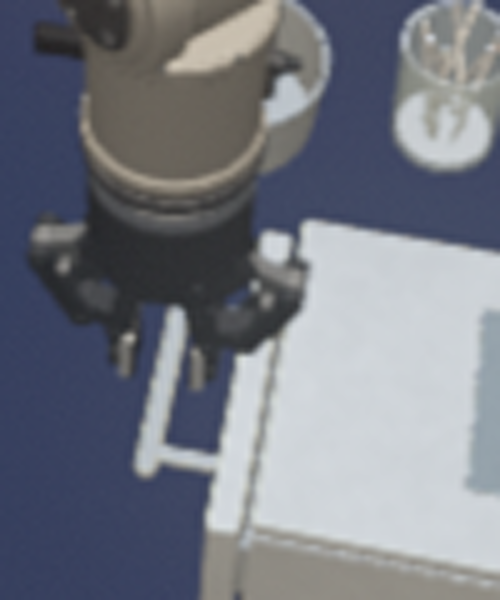

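The bar at crop column 162 is midway between the finger tips at columns 123 and 197. I'll go down, grip and pull along tool -y.

Emit:
carry_out --pt "0 0 1.1 0 -0.35" --pt "0 0 1.1 0 -0.35" --pt "0 0 0 0 -0.35" --pt "0 0 0 0 -1" --pt "0 0 0 0 -1" --pt "0 0 0 0 -1" --pt "0 0 0 0 -1" --force 40

```text
t: 4.75
eef_pos: [0.5892, -0.2408, 0.0882]
tool_rot: [0.0, 0.668, 0.744, -0.0]
contact_force: [0.9, -0.7, -4.5]
gripper_width: 0.11
grasp_force: 38.9
```

Emit:
carry_out --pt "0 -0.8 0 0 -1" --pt "0 -1.2 0 0 -1" --pt "0 -1.5 0 0 -1" --pt "0 -1.5 0 0 -1"

```text
t: 5.15
eef_pos: [0.5381, -0.2462, 0.0882]
tool_rot: [-0.0, 0.668, 0.744, 0.0]
contact_force: [2.1, -0.9, -6.6]
gripper_width: 0.108
grasp_force: 39.4
```

Emit:
carry_out --pt "0 -1.5 0 0 -1" --pt "0 -1.5 0 0 -1" --pt "0 -1.5 0 0 -1" --pt "0 -1.5 0 0 -1" --pt "0 -1.5 0 0 -1" --pt "0 -1.5 0 0 -1" --pt "0 -1.2 0 0 -1" --pt "0 -0.8 0 0 -1" --pt "0 -0.5 0 0 -1" --pt "0 0 0 0 -1"

```text
t: 6.15
eef_pos: [0.4239, -0.2583, 0.0882]
tool_rot: [-0.001, 0.668, 0.744, -0.0]
contact_force: [-2.5, 2.8, -3.9]
gripper_width: 0.108
grasp_force: 39.6
```

Emit:
carry_out --pt "0 -0.4 0 0 -1" --pt "0 -0.4 0 0 -1" --pt "0 -0.4 0 0 -1" --pt "0 0 0 0 -1"

```text
t: 6.55
eef_pos: [0.4123, -0.2595, 0.0882]
tool_rot: [-0.001, 0.668, 0.744, 0.0]
contact_force: [-2.6, 5.1, -4.3]
gripper_width: 0.11
grasp_force: 39.7
```

Emit:
carry_out --pt "0 -0.3 0 0 -1" --pt "0 -0.3 0 0 -1" --pt "0 -0.3 0 0 -1" --pt "0 0 0 0 -1"

```text
t: 6.95
eef_pos: [0.4037, -0.2604, 0.0882]
tool_rot: [-0.001, 0.668, 0.744, 0.0]
contact_force: [0.4, 5.9, -4.2]
gripper_width: 0.105
grasp_force: 39.6
```

Emit:
carry_out --pt "0 -0.3 0 0 -1" --pt "0 -0.2 0 0 -1" --pt "0 0 0 0 -1" --pt "0 0 0 0 -1"

```text
t: 7.35
eef_pos: [0.3989, -0.261, 0.0882]
tool_rot: [-0.001, 0.668, 0.744, 0.0]
contact_force: [-1.1, 5.5, -4.1]
gripper_width: 0.107
grasp_force: 39.6
```

Emit:
carry_out --pt "0 -0.3 0 0 -1" --pt "0 -0.3 0 0 -1" --pt "0 0 0 0 -1" --pt "0 0 0 0 -1"

```text
t: 7.75
eef_pos: [0.3954, -0.2614, 0.0882]
tool_rot: [0.001, 0.667, 0.745, 0.001]
contact_force: [7.6, 5.7, -12.0]
gripper_width: 0.107
grasp_force: 39.4
```

Emit:
carry_out --pt "0 -0.3 0 0 -1" --pt "0 -0.3 0 0 -1" --pt "0 0 0 0 -1" --pt "0 0 0 0 -1"

```text
t: 8.15
eef_pos: [0.3952, -0.2614, 0.0884]
tool_rot: [0.005, 0.666, 0.746, 0.002]
contact_force: [24.3, 6.3, -32.8]
gripper_width: 0.106
grasp_force: 39.0
```

At the stop: the wrist force rose and the TCP stopped at (.395,-.261). I'll relax, release and lift.

Emit:
carry_out --pt "0 0.7 0 0 -1" --pt "0 0 0 0 -0.35" --pt "0 0 0 0 -0.35" --pt "0 0 0 0 -0.35" --pt "0 0 -2 0 -0.35" --pt "0 0 -3 0 -0.35" --pt "0 0 -4 0 -0.35" --pt "0 0 -3 0 1"

```text
t: 8.95
eef_pos: [0.394, -0.2634, 0.2104]
tool_rot: [0.001, 0.669, 0.744, 0.0]
contact_force: [0.5, -0.1, 0.7]
gripper_width: 0.482
grasp_force: 0.0
```

```bash
python3 - <<'E'
from h import *
print(bot.get_obs()["q"].round(2))
goto(.4586,-.002,.15,96.3)
E
```

```text
[-0.21  0.2   0.77  2.08 -0.17  0.92  0.76]
t 8.95 pos [ 0.394  -0.2634  0.2104] yang 6.09 turn 89.79 shift cm [  9.28 -25.28   6.02] F [ 0.5 -0.1  0.7]
```

Emit:
carry_out --pt "0 0 0 8.2 1" --pt "0 0 0 8.2 1" --pt "0 0 0 8.2 1" --pt "0 0 0 8.2 1" --pt "0 0 0 8.2 1" --pt "0 0 0 8.2 1" --pt "0 0 0 8.2 1" --pt "0 0 0 8.2 1" --pt "0 0 0 8.2 1" --pt "0 0 0 8.2 1" --pt "0 0 0 7.8 1"

```text
t: 10.05
eef_pos: [0.3939, -0.2629, 0.2086]
tool_rot: [0.0, 0.999, 0.052, 0.001]
contact_force: [0.1, -0.3, 0.3]
gripper_width: 1.001
grasp_force: 0.0
```

Emit:
carry_out --pt "1.6 -4.2 0 0 0.4" --pt "1.6 -4.2 0 0 0.4" --pt "1.6 -4.2 0 0 0.4" --pt "1.6 -4.2 0 0 0.4" --pt "1.6 -4.2 0 0 0.4" --pt "1.3 -4.2 2 0 0.4" --pt "0 0 3 0 0.4" --pt "0 0 0 0 0.4"

```text
t: 10.85
eef_pos: [0.4566, -0.0008, 0.1562]
tool_rot: [0.001, 0.998, 0.057, -0.002]
contact_force: [-1.0, -1.4, -0.4]
gripper_width: 0.701
grasp_force: 0.0
```

```bash
python3 - <<'E'
from h import *
goto(.4586,-.002,.0255,96.3); print(bot.get_obs()["q"].round(2))
t=grab("top"); s=grab("scene"); o,M=tool()
print(proj("top",o["eef_pos"]),proj("scene",o["eef_pos"]))
a=cv2.resize(t[130:260,280:380],None,fx=4,fy=4,interpolation=2); b=cv2.resize(s[170:310,190:300],None,fx=3.6,fy=3.6,interpolation=2)
H=max(a.shape[0],b.shape[0]); w=np.zeros((H,a.shape[1]+b.shape[1],3),np.uint8); w[:a.shape[0],:a.shape[1]]=a; w[:b.shape[0],a.shape[1]:]=b; cv2.imwrite("pics/b3.png",w)
E
```

```text
t 10.85 pos [ 0.4566 -0.0008  0.1562] yang -83.48 turn 0.22 shift cm [ 0.25  0.12 13.07] F [-1.  -1.4 -0.4]
[-1.    0.37  1.06  2.18 -0.44  0.83 -1.12]
[[258.83521245 204.38153725]] [[243.44087146 192.38863929]]
```

View pics/b3.png

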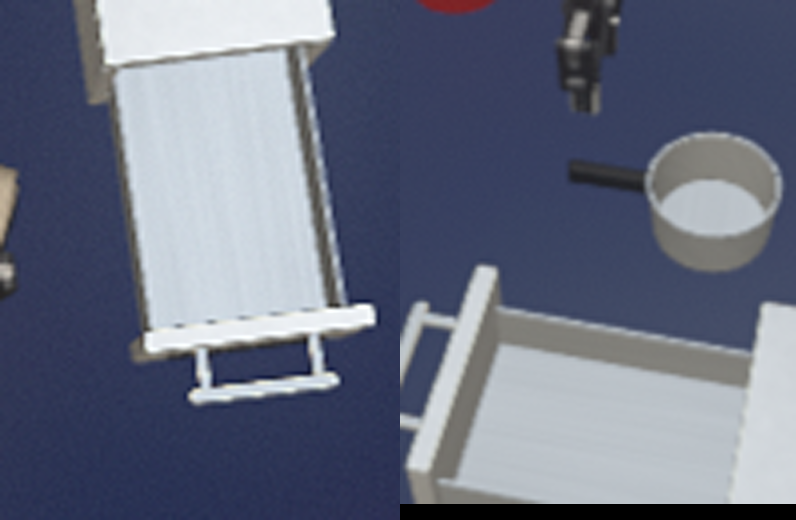

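The drawer is fully open and empty. In the scene crop the pan handle runs from (570,172) to (645,180), below the gripper. I'll go down and grip it.

Emit:
carry_out --pt "0.25 0.12 3 0.2 0.4" --pt "0 0 4 0 0.4" --pt "0 0 3 0 0.4" --pt "0 0 2 0 0.4" --pt "0 0 1 0 0.4" --pt "0 0 0 0 0.4" --pt "0 0 0 0 -1" --pt "0 0 0 0 -1" --pt "0 0 0 0 -1" --pt "0 0 0 0 -1" --pt "0 0 0 0 -1" --force 100

```text
t: 12.05
eef_pos: [0.4618, -0.0018, 0.0291]
tool_rot: [-0.0, 0.999, 0.054, 0.001]
contact_force: [-2.0, 0.9, 8.0]
gripper_width: 0.147
grasp_force: 99.1
```

Emit:
carry_out --pt "0 0 -1 0 -1" --pt "0 0 -2 0 -1" --pt "0 0 -2 0 -1" --pt "0 0 0 0 -1"

```text
t: 12.45
eef_pos: [0.4624, -0.002, 0.0803]
tool_rot: [-0.0, 0.999, 0.054, 0.002]
contact_force: [0.2, -0.8, -1.7]
gripper_width: 0.141
grasp_force: 97.8
```

```bash
python3 - <<'E'
from h import *
goto(.4955,.227,.06,89)
s=grab("scene"); t=grab("top"); o,M=tool()
a=cv2.resize(t[130:250,220:300],None,fx=4,fy=4,interpolation=2); b=cv2.resize(s[150:270,210:330],None,fx=4,fy=4,interpolation=2)
cv2.imwrite("pics/b4.png",np.hstack([a,b]))
E
```

```text
t 12.45 pos [ 0.4624 -0.002   0.0803] yang -83.78 turn 7.22 shift cm [  2.9  -22.96   2.06] F [ 0.2 -0.8 -1.7]
```

View pics/b4.png

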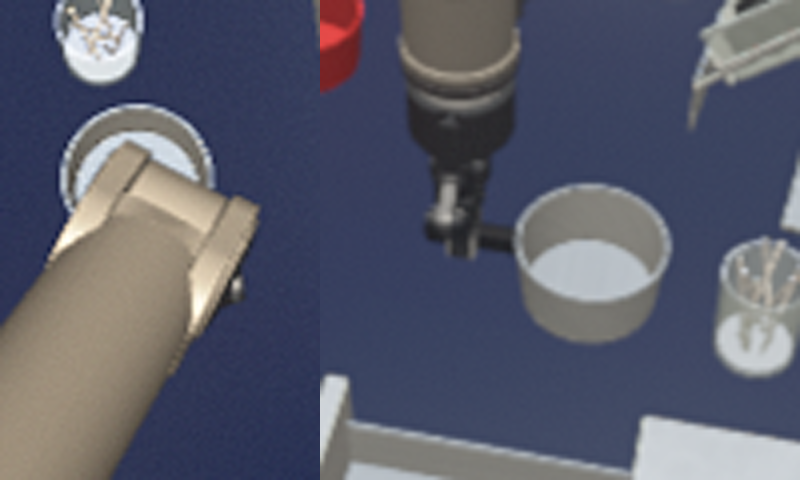

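```bash
python3 - <<'E'
from h import *
o,M=tool(); e=o["eef_pos"]; u=M[:,0]
for n,c in(("scene",cast("scene",278.1,210.1,.109)),("top",cast("top",253.8,174.3,.109))): print(n,c,np.dot(c-e,u),np.dot(c-e,M[:,1]),u)
E
```

```text
scene [0.56278298 0.00527699 0.109     ] 0.1017955140634561 0.004162056011505253 [9.94040728e-01 1.09008384e-01 4.51580968e-04]
top [0.55597371 0.00986659 0.109     ] 0.0955271301794266 -0.001142467373622306 [9.94040728e-01 1.09008384e-01 4.51580968e-04]
```

Emit:
carry_out --pt "-2 0 0 0 -1" --pt "-2 0 0 0 -1" --pt "0 0 0 3.6 -1" --pt "0 0 0 3.6 -1" --pt "0 -2 0 0 -1" --pt "0 -3 0 0 -1" --pt "0 -3 0 0 -1" --pt "0 -3 0 0 -1" --pt "0 -3 0 0 -1" --pt "0 -3 0 0 -1" --pt "0 -2 0 0 -1" --pt "0 -1 0 0 -1"

```text
t: 13.75
eef_pos: [0.4242, 0.1954, 0.0774]
tool_rot: [0.0, 1.0, -0.007, -0.001]
contact_force: [-0.3, -0.3, -2.2]
gripper_width: 0.143
grasp_force: 97.9
```

```bash
python3 - <<'E'
from h import *
goto(.422,.228,.059,89)
E
```

```text
t 13.75 pos [0.4242 0.1954 0.0774] yang -90.8 turn 0.2 shift cm [-0.27 -3.26  1.84] F [-0.3 -0.3 -2.2]
```

Emit:
carry_out --pt "-0.1 -1.7 0.9 0.2 -1" --pt "-0.1 -1.6 0.9 0 -1" --pt "0 0 0 0 -1" --pt "1 0 0 0 -1" --pt "1 0 0 0 -1" --pt "0 0 0 0 -1"

```text
t: 14.35
eef_pos: [0.4452, 0.2252, 0.0606]
tool_rot: [0.0, 1.0, -0.011, 0.001]
contact_force: [-1.3, -0.2, -2.3]
gripper_width: 0.139
grasp_force: 97.9
```

Emit:
carry_out --pt "0.7 0 0 0 -1" --pt "0.7 0 0 0 -1" --pt "0.7 0 0 0 -1" --pt "0 0 0 0 -1"

```text
t: 14.75
eef_pos: [0.4652, 0.2255, 0.0602]
tool_rot: [0.0, 1.0, -0.011, 0.0]
contact_force: [-2.4, 0.2, -4.4]
gripper_width: 0.14
grasp_force: 97.6
```

```bash
python3 - <<'E'
from h import *
goto(.4985,.2275,.059,89)
E
```

```text
t 14.75 pos [0.4652 0.2255 0.0602] yang -91.21 turn -0.21 shift cm [ 3.32 -0.26  0.12] F [-2.4  0.2 -4.4]
```

Emit:
carry_out --pt "0.7 -0.2 0.1 0 -1" --pt "0.7 0 0 0 -1" --pt "0.7 0 0 0 -1" --pt "0.6 0 0 0 -1" --pt "0 0 0 0 -1" --pt "0 0 0 0 -1"

```text
t: 15.35
eef_pos: [0.4911, 0.2271, 0.059]
tool_rot: [0.0, 1.0, -0.01, -0.001]
contact_force: [-3.4, -0.3, -7.0]
gripper_width: 0.144
grasp_force: 97.9
```

```bash
python3 - <<'E'
from h import *
goto(.4985,.2275,.059,89)
E
```

```text
t 15.35 pos [0.4911 0.2271 0.059 ] yang -91.18 turn -0.18 shift cm [ 0.74 -0.06 -0.  ] F [-3.4 -0.3 -7. ]
```

Emit:
carry_out --pt "0.5 0 0 0 -1" --pt "0.4 0 0 0 -1" --pt "0 0 0 0 -1" --pt "0 0 0 0 -1" --pt "0 0 0 0 -1" --pt "0 0 0 0 -1" --pt "0 0 0 0 -1" --pt "0 0 0 0 -1"

```text
t: 16.15
eef_pos: [0.5007, 0.2269, 0.0594]
tool_rot: [-0.0, 1.0, -0.01, 0.0]
contact_force: [-2.4, -0.7, -5.6]
gripper_width: 0.141
grasp_force: 98.3
```

```bash
python3 - <<'E'
from h import *
goto(.4985,.2275,.059,89)
s=grab("scene"); t=grab("top")
a=cv2.resize(t[80:200,150:220],None,fx=4,fy=4,interpolation=2); b=cv2.resize(s[110:230,260:380],None,fx=4,fy=4,interpolation=2)
cv2.imwrite("pics/b5.png",np.hstack([a,b]))
E
```

```text
t 16.15 pos [0.5007 0.2269 0.0594] yang -91.19 turn -0.19 shift cm [-0.22 -0.05  0.04] F [-2.4 -0.7 -5.6]
```

View pics/b5.png

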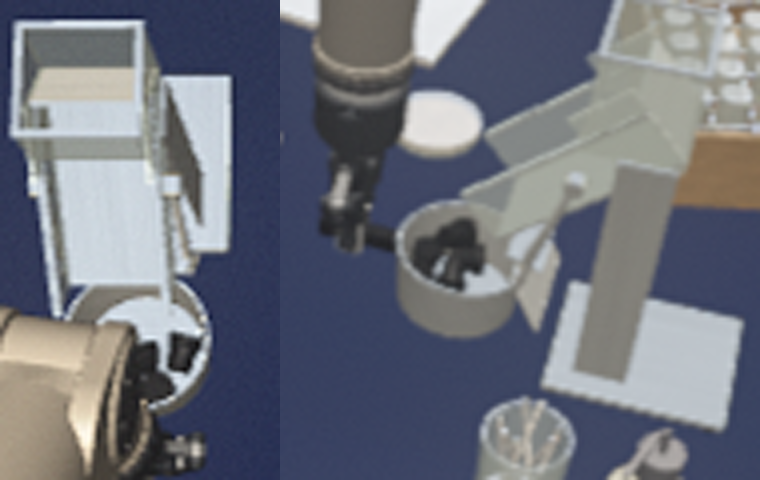

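The chute is empty and the stoppers lie in the pan, with no strays on the bench. I'll back off, lift and carry the pan over the drawer.

Emit:
carry_out --pt "-1 0 0 0 -1" --pt "-1.5 0 0 0 -1" --pt "-1.5 0 0 0 -1" --pt "-1.5 0 0 0 -1" --pt "-1.5 0 0 0 -1" --pt "-0.8 0 -1 0 -1" --pt "0 0 -2.5 0 -1" --pt "0 0 -3 0 -1" --pt "0 0 -3 -2 -1" --pt "0 0 -3 -2 -1" --pt "0 0 -1.5 -2 -1" --pt "0 0 0 -1.4 -1"

```text
t: 17.45
eef_pos: [0.4241, 0.2295, 0.2013]
tool_rot: [-0.002, 0.998, 0.055, 0.002]
contact_force: [-0.1, 0.0, -3.0]
gripper_width: 0.143
grasp_force: 98.7
```

Emit:
carry_out --pt "0 1.5 0 0 -1" --pt "0 2.5 0 0 -1" --pt "0 3 0 0 -1" --pt "0 3 0 0 -1" --pt "0 3 0 0 -1" --pt "0 3 0 0 -1" --pt "0 3 0 0 -1" --pt "0.5 3 0 0 -1" --pt "0.5 3 0 0 -1" --pt "0.5 3 0 0 -1" --pt "0.5 3 0 0 -1" --pt "0.5 3 0 0 -1"

```text
t: 18.65
eef_pos: [0.4831, -0.1088, 0.198]
tool_rot: [0.0, 0.999, 0.053, -0.001]
contact_force: [0.7, -0.2, -3.4]
gripper_width: 0.141
grasp_force: 98.7
```

```bash
python3 - <<'E'
from h import *
goto(.480,-.2528,.20,96.2)
E
```

```text
t 18.65 pos [ 0.4831 -0.1088  0.198 ] yang -83.87 turn -0.07 shift cm [-1.86 14.28 -0.2 ] F [ 0.7 -0.2 -3.4]
```

Emit:
carry_out --pt "-0.4 2.7 0 0 -1" --pt "-0.4 2.7 0 0 -1" --pt "-0.4 2.7 0 0 -1" --pt "-0.4 2.7 0 0 -1" --pt "-0.26 2 0 0 -1" --pt "0 1 0 0 -1" --pt "0 0.4 0 0 -1" --pt "0 0 0 0 -1" --pt "0 0 0 0 -1"

```text
t: 19.55
eef_pos: [0.4812, -0.2488, 0.1988]
tool_rot: [-0.0, 0.998, 0.055, -0.0]
contact_force: [-0.3, 0.1, -3.0]
gripper_width: 0.142
grasp_force: 98.6
```

```bash
python3 - <<'E'
from h import *
goto(.480,-.2528,.067,96.2)
t=grab("top","t6"); s=grab("scene","s6")
# predicted pixels to compare, pan rim centre for lowered state
D=np.array([.4417,-.257,0]); c,sn=np.cos(np.radians(6.2)),np.sin(np.radians(6.2))
f=lambda x,y,z:D+[c*x-sn*y,sn*x+c*y,z]
P=[f(0,.071,.12),f(0,-.071,.12),f(.2,.071,.138),f(.2,-.071,.138)]
print(proj("top",P).round(1).tolist(),proj("scene",P).round(1).tolist())
a=cv2.resize(t[110:240,280:380],None,fx=4,fy=4,interpolation=2); b=cv2.resize(s[170:320,215:320],None,fx=3.5,fy=3.5,interpolation=2)
H=max(a.shape[0],b.shape[0]); w=np.zeros((H,a.shape[1]+b.shape[1],3),np.uint8); w[:a.shape[0],:a.shape[1]]=a; w[:b.shape[0],a.shape[1]:]=b; cv2.imwrite("pics/b6.png",w)
E
```

```text
t 19.55 pos [ 0.4812 -0.2488  0.1988] yang -83.71 turn 0.09 shift cm [-0.16  0.4  13.18] F [-0.3  0.1 -3. ]
[[321.3, 213.2], [369.2, 207.1], [312.2, 145.9], [359.5, 140.0]] [[212.7, 247.5], [196.4, 294.8], [287.4, 256.5], [278.6, 306.8]]
```

View pics/b6.png

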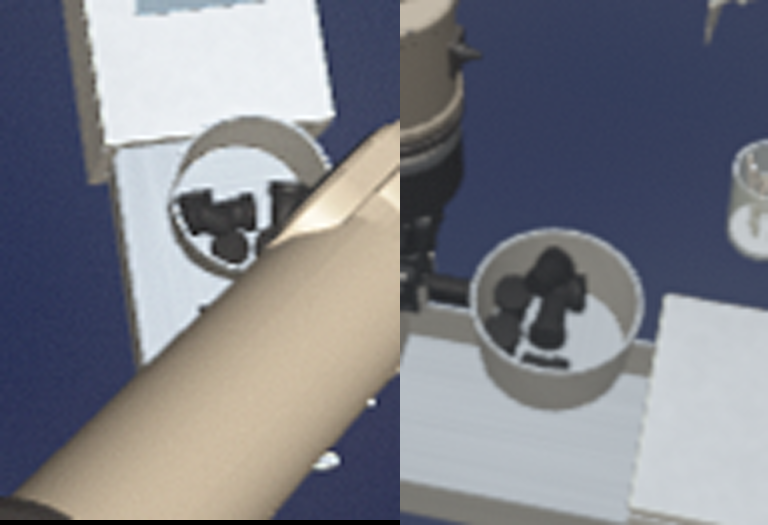

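The top crop shows the pan above the open drawer, with its rim spanning crop columns 168–332 and rows 115–277, and the stoppers inside. The drawer edges fall within 0.5 px of prediction. I'll check the rim centre in drawer coordinates.

```bash
python3 - <<'E'
from h import *
D=np.array([.4417,-.257]); c,s=np.cos(np.radians(6.2)),np.sin(np.radians(6.2)); Q=np.array([[c,s],[-s,c]])
o,M=tool(); e=o["eef_pos"]
print("tcp in drawer",Q@(e[:2]-D))
for n,u,v in(("top",342.1,158.6),("scene",259.3,254.7)):
    p=cast(n,u,v,e[2]+.029); print(n,p,(Q@(p[:2]-D)).round(4))
p=cast("top",342.1,138.4,e[2]+.029);print("far",Q@(p[:2]-D))
E
```

```text
tcp in drawer [0.04033415 0.00396777]
top [ 0.57231842 -0.2336497   0.22803067] [0.1324 0.0091]
scene [ 0.58007555 -0.24153675  0.22803067] [0.1392 0.0004]
far [1.88997600e-01 1.58839103e-04]
```

Emit:
carry_out --pt "-0.1 0.4 2 0.1 -1" --pt "0 0 2.5 0 -1" --pt "0 0 2.5 0 -1" --pt "0 0 2.5 0 -1" --pt "0 0 1.5 0 -1" --pt "0 0 0.8 0 -1" --pt "0 0 0 0 -1"

```text
t: 20.35
eef_pos: [0.4805, -0.2536, 0.0808]
tool_rot: [-0.0, 0.999, 0.054, -0.001]
contact_force: [-0.3, -0.1, -2.7]
gripper_width: 0.144
grasp_force: 98.6
```

Emit:
carry_out --pt "0 0 0.5 0 -1" --pt "0 0 0.4 0 -1" --pt "0 0 0.2 0 -1" --pt "0 0 0 0 -1"

```text
t: 20.75
eef_pos: [0.4809, -0.2541, 0.0706]
tool_rot: [0.0, 0.999, 0.053, 0.0]
contact_force: [-0.5, 0.9, -1.1]
gripper_width: 0.142
grasp_force: 99.0
```

```bash
python3 - <<'E'
from h import *
goto(.480,-.2528,.067,96.2)
E
```

```text
t 20.75 pos [ 0.4809 -0.2541  0.0706] yang -83.89 turn -0.09 shift cm [-0.07 -0.14  0.36] F [-0.5  0.9 -1.1]
```

Emit:
carry_out --pt "0 0 0.2 0 -1" --pt "0 0 0.1 0 -1" --pt "0 0 0 0 -1"

```text
t: 21.05
eef_pos: [0.4813, -0.2543, 0.0678]
tool_rot: [0.0, 0.999, 0.053, 0.001]
contact_force: [-2.4, 0.4, 5.1]
gripper_width: 0.145
grasp_force: 99.8
```

Emit:
carry_out --pt "0 0 0 0 -0.1" --pt "0 0 0 0 -0.1" --pt "0 0 0 0 -0.1" --pt "0 0 0 0 -0.1" --pt "0 0 -0.5 0 -0.1" --pt "0 0 -1.5 0 -0.1" --pt "0 0 -3 0 -0.1" --pt "0 0 -4 0 -0.1" --pt "0 0 -4 0 -0.1" --pt "0 0 0 0 -1"

```text
t: 22.05
eef_pos: [0.4829, -0.2563, 0.203]
tool_rot: [0.002, 0.999, 0.053, 0.004]
contact_force: [0.0, 0.0, 0.1]
gripper_width: 0.295
grasp_force: 0.0
```

```bash
python3 - <<'E'
from h import *
D=np.array([.4417,-.257]); c,s=np.cos(np.radians(6.2)),np.sin(np.radians(6.2)); Q=np.array([[c,s],[-s,c]])
im=grab("scene","s7"); h=cv2.cvtColor(im,cv2.COLOR_BGR2HSV)
# dark stoppers inside the pan, and pan centre from the stoppers' region
m=(h[:,:,2]<70)&(h[:,:,1]<120); ys,xs=np.nonzero(m[240:310,225:310]); print("dark px",len(xs),xs.mean()+225,ys.mean()+240,xs.min()+225,xs.max()+225,ys.min()+240,ys.max()+240)
for x,y in((.137,0),(.037,0)):
    p=D+Q.T@[x,y]; print("expected rim/handle px",proj("scene",[*p,.096 if x>.1 else .091]),proj("top",[*p,.096]))
goto(.480,-.2528,.20,96.2)
E
```

```text
dark px 429 251.53379953379954 286.960372960373 225 265 273 304
expected rim/handle px [[257.69268231 284.61999229]] [[336.62438875 166.53851955]]
expected rim/handle px [[219.70670065 278.64576519]] [[341.76914658 198.88234882]]
t 22.1 pos [ 0.482  -0.255   0.2006] yang -83.89 turn -0.09 shift cm [-0.18 -0.24  0.06] F [-0.2  0.7 -0.9]
```

The pan is standing in the drawer and released. I'll move the shut fingers to in front of the bar.

Emit:
carry_out --pt "-2 -0.2 0 0 -1" --pt "-3 -0.2 0 0 -1" --pt "-3 0 0 0 -1" --pt "-2.5 0 0 0 -1" --pt "-1.5 0 0 0 -1" --pt "-0.5 0 0 0 -1" --pt "0 0 0 0 -1"

```text
t: 22.8
eef_pos: [0.3561, -0.2631, 0.1974]
tool_rot: [-0.0, 0.999, 0.053, 0.0]
contact_force: [0.1, -0.1, -0.2]
gripper_width: 0.001
grasp_force: 0.0
```

```bash
python3 - <<'E'
from h import *
goto(.357,-.2655,.087,96.2); o=bot.get_obs(); print(o["gripper_width"],o["q"].round(2))
E
```

```text
t 22.8 pos [ 0.3561 -0.2631  0.1974] yang -83.88 turn -0.08 shift cm [ 0.06  0.25 11.04] F [ 0.1 -0.1 -0.2]
0.0013716616947899777 [-0.5   0.24  1.17  2.17 -0.29  0.9  -0.62]
```

Emit:
carry_out --pt "0 0.2 3 0 -1" --pt "0 0 3 0 -1" --pt "0 0 3 0 -1" --pt "0 0 2 0 -1" --pt "0 0 0 0 -1" --pt "0.6 0 0 0 -1" --pt "0.6 0 0 0 -1" --pt "0.6 0 0 0 -1" --pt "0.6 0 0 0 -1"

```text
t: 23.7
eef_pos: [0.3815, -0.2627, 0.088]
tool_rot: [0.0, 0.999, 0.054, 0.001]
contact_force: [-4.7, -0.6, 0.9]
gripper_width: 0.001
grasp_force: 3.7
```

Emit:
carry_out --pt "0.8 0 0 0 -1" --pt "0.8 0 0 0 -1" --pt "1 0 0 0 -1" --pt "1 0 0 0 -1" --pt "1 0 0 0 -1" --pt "1 0 0 0 -1" --pt "1 0 0 0 -1" --pt "1 0 0 0 -1" --pt "1 0 0 0 -1" --pt "1 0 0 0 -1"

```text
t: 24.7
eef_pos: [0.4762, -0.2525, 0.0872]
tool_rot: [0.0, 0.999, 0.053, -0.0]
contact_force: [-2.9, -0.6, 1.0]
gripper_width: 0.0
grasp_force: 1.0
```

```bash
python3 - <<'E'
from h import *
goto(.595-.0165,-.242,.087,96.2)
E
```

```text
t 24.7 pos [ 0.4762 -0.2525  0.0872] yang -83.89 turn -0.09 shift cm [10.28  0.06  0.02] F [-2.9 -0.6  1. ]
```

Emit:
carry_out --pt "1 0 0 0 -1" --pt "1 0 0 0 -1" --pt "1 0 0 0 -1" --pt "1 0 0 0 -1" --pt "1 0 0 0 -1" --pt "1 0 0 0 -1" --pt "1 0 0 0 -1" --pt "0.8 0 0 0 -1" --pt "0.6 0 0 0 -1" --pt "0.5 0 0 0 -1" --pt "0 0 0 0 -1"

```text
t: 25.8
eef_pos: [0.5649, -0.2424, 0.0872]
tool_rot: [-0.0, 0.999, 0.054, 0.0]
contact_force: [-0.1, -0.3, -0.3]
gripper_width: 0.003
grasp_force: 0.0
```

Emit:
carry_out --pt "0.3 0 0 0 -1" --pt "0.3 0 0 0 -1" --pt "0.3 0 0 0 -1" --pt "0 0 0 0 -1"

```text
t: 26.2
eef_pos: [0.5734, -0.2417, 0.0873]
tool_rot: [-0.0, 0.999, 0.054, 0.0]
contact_force: [-0.5, 0.7, 0.5]
gripper_width: -0.0
grasp_force: 0.0
```

Emit:
carry_out --pt "0.3 0 0 0 -1" --pt "0.3 0 0 0 -1" --pt "0 0 0 0 -1"

```text
t: 26.5
eef_pos: [0.578, -0.2415, 0.0871]
tool_rot: [-0.0, 0.999, 0.053, -0.001]
contact_force: [-4.1, 0.5, 2.4]
gripper_width: 0.002
grasp_force: 2.1
```

Emit:
carry_out --pt "0.2 0 0 0 -1" --pt "0.2 0 0 0 -1" --pt "0 0 0 0 -1"

```text
t: 26.8
eef_pos: [0.5782, -0.2415, 0.0869]
tool_rot: [-0.001, 0.999, 0.052, -0.004]
contact_force: [-14.4, 2.5, 10.2]
gripper_width: 0.0
grasp_force: 7.2
```

Emit:
carry_out --pt "0.3 0 0 0 -1" --pt "0 0 0 0 -1" --pt "-1 0 0 0 -1" --pt "-2 0 0 0 -1" --pt "-2 0 0 0 -1" --pt "-2 0 -2 0 -1" --pt "-2 0 -3 0 -1" --pt "-2 0 -4 0 -1" --pt "0 0 -3 0 -1" --pt "0 -4 0 0 -1" --pt "0 -4 0 0 -1" --pt "0 -4 0 0 -1"

```text
t: 28.0
eef_pos: [0.4645, -0.132, 0.2079]
tool_rot: [-0.0, 0.999, 0.053, 0.002]
contact_force: [0.2, 1.4, 1.1]
gripper_width: 0.001
grasp_force: 0.0
```

```bash
python3 - <<'E'
from h import *
o=bot.get_obs(); print(o["t"],o["eef_pos"],o["contact_force"])
im=grab("scene","s8"); i0=cv2.imread("pics/scene0.png")
# bar centroid: bright pixels against dark bench, in front of the drawer
for n,i in(("start",i0),("now",im)):
    g=cv2.cvtColor(i,6)[272:300,252:275]; r=[]
    for row in (4,10,16,22):
        p=np.clip(g[row].astype(float)-100,0,None)[:16]; r.append(round((p*np.arange(16)).sum()/max(p.sum(),1)+252,2))
    print(n,r)
# sub-pixel shift of the drawer handle patch, and of the fixed housing
A=cv2.cvtColor(i0,6).astype(np.float32);B=cv2.cvtColor(im,6).astype(np.float32)
for k,(y0,y1,x0,x1) in dict(handle=(266,306,252,272),housing=(290,345,330,405)).items():
    print(k,cv2.phaseCorrelate(A[y0:y1,x0:x1],B[y0:y1,x0:x1],cv2.createHanningWindow((x1-x0,y1-y0),cv2.CV_32F)))
print("px per 5 mm",proj("scene",[.595,-.24,.103])-proj("scene",[.590,-.24,.103]))
E
```

```text
28.0 [ 0.46445797 -0.13202554  0.20788488] [0.15208451 1.39286956 1.07240619]
start [np.float64(264.6), np.float64(263.09), np.float64(261.98), np.float64(260.59)]
now [np.float64(265.95), np.float64(265.1), np.float64(264.0), np.float64(262.67)]
handle ((1.3808410815062029, 0.39115813831586266), 0.9542819201946259)
housing ((0.47905249786705895, -0.019055125390085692), 0.9786703758239746)
px per 5 mm [[1.89675062 0.54086542]]
```

Emit:
carry_out --pt "0 0 0 0 -1" --pt "0 0 0 0 -1" --pt "0 0 0 0 -1"

```text
t: 28.35
eef_pos: [0.4639, -0.1346, 0.2077]
tool_rot: [0.0, 0.999, 0.052, 0.001]
contact_force: [1.2, 0.7, -0.6]
gripper_width: 0.0
grasp_force: 0.0
```

```bash
python3 -c "
from station import bot
print(bot.hand_in())"
```

```text
the job is handed in; nothing more can be done
None
```

I handed the job in at about 28 s with no verdict returned: the stoppers are in the pan (chute seen empty, measured weight fits six), the pan was set down and released in the drawer, and the drawer was pushed to its stop, its handle 5 mm further in than at the start; I did not re-check the pan after closing.

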